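# Fit the insulating spacer in the press jig and hold it clamped

### The arm

A 7-joint arm with a two-finger parallel gripper is mounted at the origin on the work surface. World frame = base frame: x ahead of the robot, y to its left, z up, the work surface at z = 0. Lengths are in m, angles in degrees, forces in N, time in s.
With the tool pointing down it reaches from about 0.425 to 0.875 m from the base axis. Payload 4.7 kg.
Tool frame: the origin (TCP) lies between the finger pads; the fingertips stand 8 mm ahead of it and the grasp point (between the pads) lies 11 mm behind it (env.tip_extent is the distance from the TCP to the fingertips, in m); z points along the fingers, y is the line along which they close (so a half turn about z gives the same grasp; the last joint's range is limited). The gripper opens to 87 mm and grips with 3 to 60 N. Pads are 19 mm wide; open, the fingers measure 117 mm over their backs; the gripper's body (75 mm by 190 mm) begins 51 mm behind the grasp point.
Start: joints at [-74.593, 18.392, -4.016, 83.108, 1.295, 78.541, -3.26], TCP at [0.164, 0.629, 0.231] pointing down, gripper open.
Joint ranges: [-163.93, 163.93], [-17.29, 119.83], [-79.2, 71.16], [3.27, 140.29], [-89.18, 269.18], [5.43, 117.66], [-154.24, 154.24]. Speed limits (degrees/s): [147.25, 147.25, 180, 180, 180, 180, 180].

### API

Orientations are given as [roll, pitch, yaw] about the fixed x, y, z axes, in that order (R = Rz(yaw) Ry(pitch) Rx(roll)).
In Python, from cell import sensors, vision, workorder, env gives the robot as it stands.
- The arm moves only by the tool drive_tool, never from a script. Its argument "moves" is a list of rows, each an object of numbers: "x", "y", "z": the shift along the tool's x, y, z in mm; "rx", "ry", "rz": the turn, a rotation vector about the tool's x, y, z in rad; "fingers": the closure, from -1 (fully open) to 1 (shut). In form: [{"x": .., "y": .., "z": .., "rx": .., "ry": .., "rz": .., "fingers": ..}, ...]. A call has 1 to 20 rows; each row is the pose to reach, as a shift and turn from the pose commanded when the call began, along the tool's axes at that moment; what a row does not reach only later rows make up. A row lasts 1/8 s, in which the tool goes at most 62.5 mm and 10.7 degrees, less where a joint would pass 70% of its speed; a pose out of reach is approached as far as the arm can. A call with a gripper value outside its range is refused whole. The fingers move at their own pace and stop on an object; "force" is the grip in N (left out, the last holds). Time passes only in rows, so rows that repeat a pose let the fingers close. It gives the time, the measured TCP pose, the force, the opening and the grip force at its end, in the units of the state.
- sensors.get_obs(): the state, without advancing time (a new reading comes with each control period).
- vision.read_camera(name): name is "side" or "top"; returns a dict with "image" (480x640x3 uint8, red, green, blue), "fx", "fy", "cx", "cy" (pixels), "R" (3x3) and "t" (3): a world point X has camera coordinates R X + t. Camera axes: x right, y down, z forward; pixel columns grow to the right and rows downward; lengths in m; the calibration is good to about 2 mm. A picture is of the moment at which its call begins. There is no depth.
- workorder.sign_off(): hands the job in; it is judged then, once.
The state is a dict: "time_s": time; "qpos": joint angles; "joint_velocities": joint speeds; "effort": joint torques, N m; "tool_pos": TCP position; "tool_rot": TCP orientation; "force": force on the tool from outside, world axes, zero at the start; "wrist_torque": the same for the moment, N m; "grip_width": finger opening in m; "grasp_force": force on a finger pad.
Only numpy, scipy, OpenCV 4.12 (cv2) and the standard library are available. Lean on these libraries where they do the work, as an engineer would, in place of code of your own. Each camera call takes 0.05 s, during which the arm holds its last target. There are 200 camera calls.

### The job

Two press jigs stand on the bench, and only one has a gap between its black finned heatsink and its aluminium backplate wide enough for the white spacer. Take the spacer by its orange grip, slide it upright from the open side under the bridge into that gap until the shoulders of the grip meet the end of the backplate, and let go of it. Then push that jig's blue spring pad so that the heatsink closes up and presses the spacer flush against the backplate, and finish while still holding the pad pushed in at least half of its spring travel; leave the other jig and the other things on the bench alone.

Things in the scene. Friction and masses are not known exactly. Their poses are not given: they have to be found in the camera images.
- spacer: White blade with an orange grip, upright on the bench, about 150 g. Origin: centre of the blade's underside. Sizes in mm: blade 14 thick (x), 80 long (y=-40..+40), 36 high. Grip at its -y end: 34 wide (x), y=-80..-40, 58 high; its faces at y=-40 are the shoulders, 10 proud of the blade on both sides. Pressed home: axes parallel to the jig's, origin at x=+23, y=0, z=8 in the jig's frame.
- spacer_grip (a point): Good grasp point in the orange grip: 62 mm from the spacer's origin towards its -y, 45 mm above its underside; grasp from above across the 34 mm (spacer's x).
- jig_wide: Press jig fixed to the bench with the gap wide enough (22 to 30 mm at the start). Origin on the bench; +x from heatsink to backplate (about away from the robot), y left, z up. In mm: white base (gap floor painted yellow) 8 thick, x=-69..+56, y=-90..+58. Gap between the backplate's face (x=+30) and the face of the black heatsink (y=-34..+34; block to z=46, fins to z=75 from 24 behind its face).
- backplate_wide (a point): The aluminium backplate of jig_wide is 80 mm wide (jig y=-40..+40), 12 thick, top at z=68. This point: foot of its front face at the -y end, jig (30, -40, 8). The spacer enters here, pushed along the jig's +y, blade first, until its shoulders meet this end.
- bridge_wide (a point): Centre of the underside of the aluminium bridge over the gap of jig_wide; in mm: y=-11..+11, x=+8..+36, z=52..60, so the spacer cannot be dropped in from above. A black post (y=+47..+55, x=+12..+42, top z=52) closes the +y end of the gap.
- heatsink_wide (a joint): Slide of the heatsink of jig_wide along its +x, in m: the gap is 0.030 minus this value; 0 to 0.008 at the start, 0.016 when closed on the spacer. Sliding friction about 1 N.
- pad_wide (a joint): Blue spring pad of jig_wide: how far it is pushed in towards +x relative to the heatsink, in m, 0 to 0.012. The spring takes about 1.6 N to start and 11 N at the stop (800 N/m). As friction is low, pushing it first moves the heatsink; the pad sinks in once the spacer is clamped.
- pad_wide_face (a point): Centre of the outer face (facing the jig's -x) of the blue pad of jig_wide, 78 mm in front of the heatsink's face when not pressed. The pad is 46 mm wide (y), 44 high (z=24..68), 12 thick, and moves with the heatsink. Push it along the jig's +x, e.g. with closed fingers pointing down.
- jig_narrow: The other press jig, of the same make, look, frame and sizes as jig_wide, but with a gap of only 5 to 9 mm and its heatsink clamped: leave it alone.
- heatsink_narrow (a joint): Slide of the heatsink of jig_narrow: gap = 0.030 minus this value; clamped, not to be moved.
- clamp_meter: Bystander: yellow and black clamp meter lying flat, about 195 x 70 x 34 mm.
- screwdriver: Bystander: screwdriver lying on the bench.
- pen: Bystander: black pen, 145 x 9 mm.
- terminal_block: Bystander: green terminal block, 30 x 80 x 30 mm.
- tape_roll: Bystander: black roll of tape lying flat, 90 mm across, 19 high.
- parts_tray: Bystander: grey open parts tray, 130 x 100 x 35 mm.
Mind the look-alikes: they are no part of the job. What is shaped like the jig_wide but brown or red is not meant.

How it is judged:
By the outcome, as a careful person would: the job done as asked, in the order asked, and still so for the second after the job is handed in, while the arm keeps its last pose, push and grip.
It also fails if it takes over 61 s, if anything falls off the work surface, if the arm or the gripper's body presses on something with over 40 N, if the wrist force passes 120 N, or if a joint passes its speed limit or range.

## Working session

There is one attempt and no reset: what is moved stays moved. The work goes in short steps, Python scripts to look and compute and a tool call to move; the robot and the scene stay as the last step left them, time stands still between calls to the robot, and variables do not carry over. Pictures are saved under pics/ and viewed, at most 10 in all, crops included, and the job is handed in when it is done.

Besides the shell and the picture viewer there is one more tool, called after "Request:" by a JSON object that holds its "api" and its "payload". drive_tool: Moves the arm, as the interface text tells. Its arguments: {"type":"object","properties":{"moves":{"type":"array"},"force":{"type":"number"}},"required":["moves"]}

```bash
mkdir -p pics; ls; cat > h.py <<'E'
import numpy as np, cv2, pickle, json
from scipy.spatial.transform import Rotation as Ro
def snap(n,tag):
    from cell import vision
    c=vision.read_camera(n); pickle.dump(c,open(f'{tag}.pkl','wb')); return c
def load(tag): return pickle.load(open(f'{tag}.pkl','rb'))
def ray(c,u,v,z):
    R=np.array(c['R']);t=np.array(c['t']);o=-R.T@t
    d=R.T@np.array([(u-c['cx'])/c['fx'],(v-c['cy'])/c['fy'],1]); return o+d*(z-o[2])/d[2]
def proj(c,X):
    p=np.array(c['R'])@np.array(X)+np.array(c['t']); return np.array([c['fx']*p[0]/p[2]+c['cx'],c['fy']*p[1]/p[2]+c['cy']])
def save(c,name,box=None,s=1):
    im=c['image'][...,::-1]
    if box: u0,v0,u1,v1=box; im=im[v0:v1,u0:u1]
    cv2.imwrite('pics/'+name,cv2.resize(im,None,fx=s,fy=s,interpolation=cv2.INTER_CUBIC))
E
python3 - <<'E'
from h import *
for n in('top','side'):
    c=snap(n,n+'0'); save(c,n+'0.png'); R=np.array(c['R']); print(n,c['fx'],-R.T@np.array(c['t']),R.round(2).tolist())
from cell import sensors,env
o=sensors.get_obs(); print({k:np.round(v,3) for k,v in o.items()}, env.tip_extent)
E
```

```text
pics
top 458.9622390153869 [0.41885408 0.01931207 1.15462844] [[-0.02, -1.0, -0.01], [-0.99, 0.02, -0.11], [0.11, 0.01, -0.99]]
side 577.8122204082273 [-0.0275971   1.13519593  1.04647221] [[-0.9, -0.43, -0.02], [-0.26, 0.58, -0.77], [0.34, -0.69, -0.63]]
{'time_s': np.float64(0.1), 'qpos': array([-74.594,  18.438,  -4.017,  83.168,   1.295,  78.541,  -3.259]), 'joint_velocities': array([-0.002, -0.133,  0.053, -0.127,  0.02 , -0.021,  0.015]), 'effort': array([-0.0000e+00, -4.9257e+01, -4.0600e-01, -3.1340e+01, -6.4000e-02,
        3.9000e-02,  0.0000e+00]), 'tool_pos': array([0.164, 0.629, 0.23 ]), 'tool_rot': array([-1.79898e+02,  5.00000e-03,  1.65405e+02]), 'force': array([ 0.563, -0.444, -0.299]), 'wrist_torque': array([ 0.02 , -0.014,  0.005]), 'grasp_force': np.float64(0.0), 'grip_width': np.float64(0.087)} 0.008
```

View pics/top0.png

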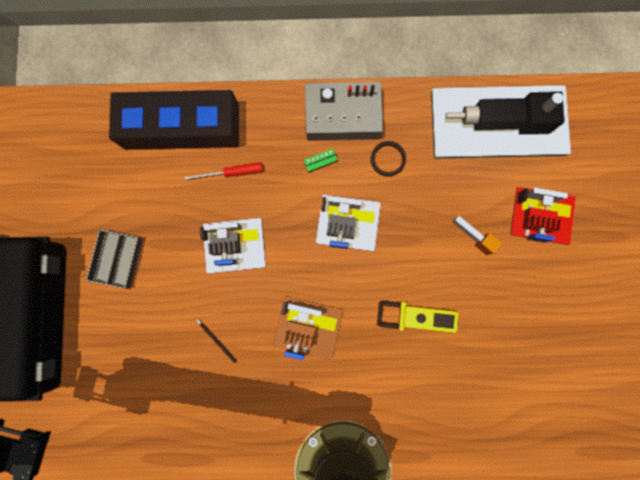

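View pics/side0.png

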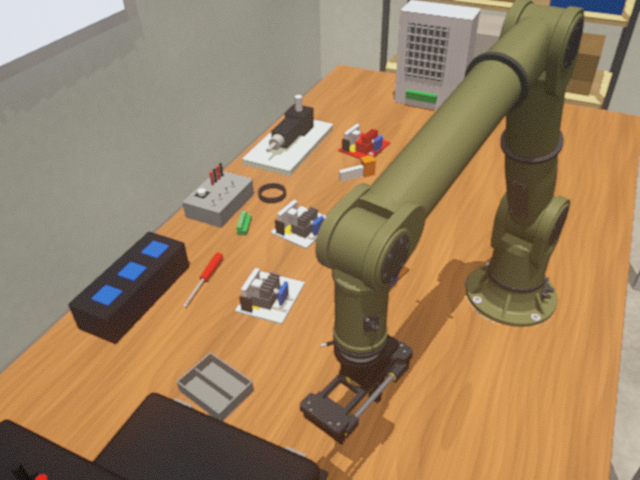

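The top view shows two white jigs at about (235,245) and (348,222). The spacer is at about (478,234) with its orange grip at (489,243), and there are brown and red look-alikes. I'll enlarge the jigs and the spacer.

```bash
python3 - <<'E'
from h import *
c=load('top0'); im=c['image'][...,::-1]
z=lambda u0,v0,w,h,s:cv2.resize(im[v0:v0+h,u0:u0+w],(w*s,h*s),interpolation=cv2.INTER_CUBIC)
a=np.vstack([np.hstack([z(195,205,80,75,5),z(310,185,80,75,5)])])
cv2.imwrite('pics/jigs.png',a)
cv2.imwrite('pics/sp.png',z(445,205,65,55,10))
E
```

```text
(no output)
```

View pics/jigs.png

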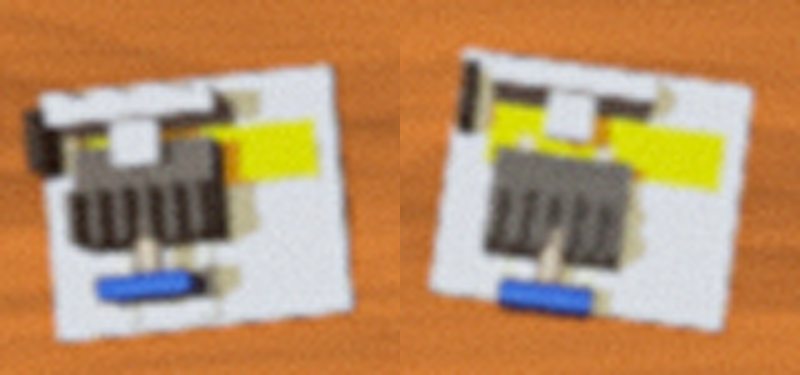

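View pics/sp.png

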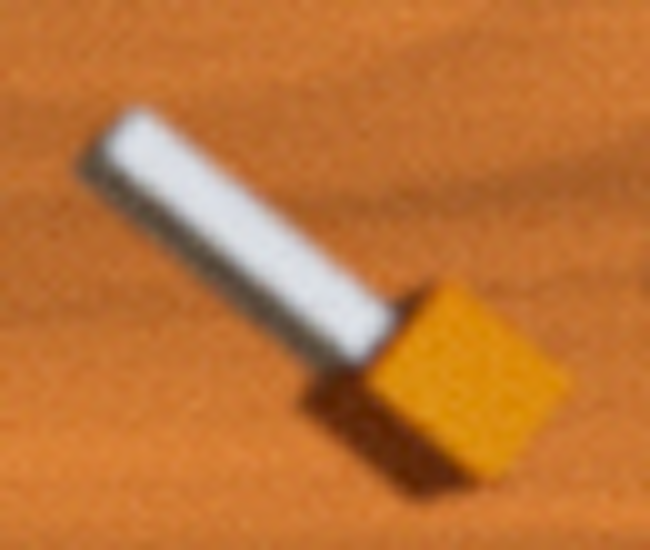

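The right-hand jig at (348,222) shows a wide yellow gap, so it is jig_wide. The spacer's blade points up-left, with the tip at about (457,217) and the grip centre at about (491,243). Next I'll fit the poses.

```bash
cat > fit.py <<'E'
from h import *
from scipy.optimize import least_squares
c=load('top0')
def px(u,v,u0,v0,s): return np.array([(u+.5)/s-.5+u0,(v+.5)/s-.5+v0])
def P(p,X): 
    a=p[2]; return np.array([p[0]+np.cos(a)*X[0]-np.sin(a)*X[1],p[1]+np.sin(a)*X[0]+np.cos(a)*X[1],X[2]])
def fit(obs,p0):
    f=lambda p:np.concatenate([proj(c,P(p,np.array(X)/1000))-q for X,q in obs])
    r=least_squares(f,p0,x_scale=[.01,.01,.1]); print((r.x[:2]*1000).round(1),np.degrees(r.x[2]).round(2),'res px',r.fun.reshape(-1,2).round(2).tolist()); return r.x
E
python3 - <<'E'
from fit import *
J=[((56,58,8),(65,48)),((56,-90,8),(353,88)),((-69,-90,8),(322,330)),((-69,58,8),(30,290))]
jo=[(X,px(*q,310,185,5)) for X,q in J]
p=fit(jo,[.6,0,0])
S=[((-17,-40,58),(365,380)),((17,-40,58),(445,283)),((17,-80,58),(575,380)),((-17,-80,58),(490,485)),((7,40,36),(140,103)),((-7,40,36),(98,152)),((7,-40,36),(400,322)),((-7,-40,36),(352,368))]
so=[(X,px(*q,445,205,10)) for X,q in S]
s=fit(so,[.55,-.3,.6])
np.save('p.npy',[p,s])
print('grip',P(s,np.array([0,-62,45])/1000),'narrow ok')
d=load('side0')
for k,(c2,sc) in {'top':(c,6),'side':(d,5)}.items():
    q=proj(c2,[*p[:2],.03]).astype(int); q2=proj(c2,[*P(s,[0,-.02,.02])]).astype(int)
    im=[]
    for cen in (q,q2):
        u0,v0=cen-np.array([33,33]); a=cv2.resize(c2['image'][v0:v0+66,u0:u0+66,::-1],None,fx=sc,fy=sc,interpolation=cv2.INTER_CUBIC)
        def L(pp,pts,col):
            w=[tuple(int(v) for v in ((proj(c2,P(pp,np.array(X)/1000))-[u0,v0]+.5)*sc)) for X in pts]
            for A,B in zip(w,w[1:]+w[:1]): cv2.line(a,A,B,col,1)
        L(p,[(56,58,8),(56,-90,8),(-69,-90,8),(-69,58,8)],(0,255,0))
        L(p,[(30,40,68),(30,-40,68),(42,-40,68),(42,40,68)],(255,0,255))
        L(p,[(8,11,60),(8,-11,60),(36,-11,60),(36,11,60)],(0,0,255))
        L(p,[(30,-40,8),(30,-40,68)],(255,0,255))
        for g in(22,30): L(p,[(30-g,34,46),(30-g,-34,46)],(255,255,0))
        L(s,[(-17,-40,58),(17,-40,58),(17,-80,58),(-17,-80,58)],(0,255,0)); L(s,[(-7,40,36),(7,40,36),(7,-40,36),(-7,-40,36)],(0,0,255))
        L(s,[(-17,-80,0),(-17,-40,0)],(255,0,0)); L(s,[(-7,-40,0),(-7,40,0)],(255,0,0)); 
        im.append(a)
    cv2.imwrite(f'pics/ov_{k}.png',np.hstack(im))
a=cv2.imread('pics/ov_top.png');b=cv2.imread('pics/ov_side.png');b=cv2.resize(b,(a.shape[1]*300//396,300)); a=cv2.resize(a,(b.shape[1],300)); cv2.imwrite('pics/ov.png',np.vstack([a,b]))
E
```

```text
[608.3 -11.7] -9.07 res px [[-0.07, 0.03], [0.11, -0.11], [-0.01, 0.09], [-0.03, -0.01]]
[ 574.7 -322.1] -41.91 res px [[-0.55, 0.24], [0.34, -0.71], [0.44, 0.4], [0.05, 0.61], [-0.25, 0.52], [0.35, -0.13], [-0.8, -0.33], [0.41, -0.63]]
grip [ 0.53327861 -0.36824655  0.045     ] narrow ok
```

View pics/ov.png

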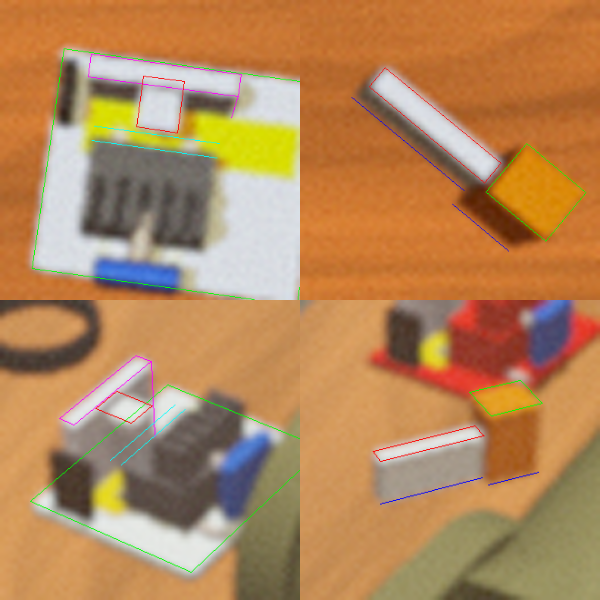

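Both overlays agree to within about 2 mm, and jig_wide's gap is about 30 mm. I'll write a helper that turns world targets into tool-frame shifts.

```bash
cat >> fit.py <<'E'
def go(targets,pose=None):
    """targets: (x,y,z m, yaw deg) -> tool-frame shifts from pose; prints rows"""
    from cell import sensors
    o=sensors.get_obs(); t=np.array(o['tool_pos']); R=Ro.from_euler('xyz',o['tool_rot'],degrees=True)
    print('now',o['time_s'],t.round(4),np.round(o['tool_rot'],2),np.round(o['force'],2),o['grip_width'])
    for x,y,z,w in targets:
        d=R.inv().apply(np.array([x,y,z])-t)*1000; rv=(R.inv()*Ro.from_euler('xyz',[180,0,w],degrees=True)).as_rotvec()
        print(d.round(1),rv.round(4),'dist',np.linalg.norm(d).round(0))
E
python3 - <<'E'
from fit import *
p,s=np.load('p.npy'); g=P(s,np.array([0,-62,45])/1000)
go([(.5,.3,.23,107),(.55,.0,.23,75),(g[0],g[1],.16,48.1),(g[0],g[1],.034,48.1)])
E
```

```text
now 0.1 [0.1637 0.6285 0.2295] [-179.9     0.    165.41] [ 0.56 -0.44 -0.3 ] 0.08714621612750312
[-408.2 -233.2   -0. ] [-1.6000e-03  1.0000e-03  1.0194e+00] dist 470.0
[-5.322e+02 -5.109e+02  5.000e-01] [-1.3000e-03  1.5000e-03  1.5779e+00] dist 738.0
[-608.8 -871.4   71.1] [-1.0000e-03  1.9000e-03  2.0474e+00] dist 1065.0
[-608.8 -871.2  197.1] [-1.0000e-03  1.9000e-03  2.0474e+00] dist 1081.0
```

Request:
{"api": "drive_tool", "payload": {"moves": [{"x": -103, "y": -58, "z": 0, "rz": 0.26, "fingers": -0.2}, {"x": -204, "y": -117, "z": 0, "rz": 0.51, "fingers": -0.2}, {"x": -306, "y": -175, "z": 0, "rz": 0.76, "fingers": -0.2}, {"x": -408, "y": -233, "z": 0, "rz": 1.02, "fingers": -0.2}, {"x": -408, "y": -233, "z": 0, "rz": 1.02, "fingers": -0.2}, {"x": -408, "y": -233, "z": 0, "rz": 1.02, "fingers": -0.2}, {"x": -408, "y": -233, "z": 0, "rz": 1.02, "fingers": -0.2}, {"x": -408, "y": -233, "z": 0, "rz": 1.02, "fingers": -0.2}, {"x": -532, "y": -511, "z": 0, "rz": 1.58, "fingers": -0.2}, {"x": -532, "y": -511, "z": 0, "rz": 1.58, "fingers": -0.2}, {"x": -532, "y": -511, "z": 0, "rz": 1.58, "fingers": -0.2}, {"x": -532, "y": -511, "z": 0, "rz": 1.58, "fingers": -0.2}, {"x": -532, "y": -511, "z": 0, "rz": 1.58, "fingers": -0.2}, {"x": -609, "y": -871, "z": 71, "rz": 2.047, "fingers": -0.2}, {"x": -609, "y": -871, "z": 71, "rz": 2.047, "fingers": -0.2}, {"x": -609, "y": -871, "z": 71, "rz": 2.047, "fingers": -0.2}, {"x": -609, "y": -871, "z": 71, "rz": 2.047, "fingers": -0.2}, {"x": -609, "y": -871, "z": 71, "rz": 2.047, "fingers": -0.2}, {"x": -609, "y": -871, "z": 71, "rz": 2.047, "fingers": -0.2}, {"x": -609, "y": -871, "z": 71, "rz": 2.047, "fingers": -0.2}]}}

```text
invalid input at $.moves[0]: expected keys x, y, z, rx, ry, rz, fingers
```

```bash
python3 - <<'E'
from fit import *
p,s=np.load('p.npy'); g=P(s,np.array([0,-62,45])/1000)
go([(g[0],g[1],.16,48.1),(g[0],g[1],.034,48.1)])
E
```

```text
now 0.1 [0.1637 0.6285 0.2295] [-179.9     0.    165.41] [ 0.56 -0.44 -0.3 ] 0.08714621612750312
[-608.8 -871.4   71.1] [-1.0000e-03  1.9000e-03  2.0474e+00] dist 1065.0
[-608.8 -871.2  197.1] [-1.0000e-03  1.9000e-03  2.0474e+00] dist 1081.0
```

Request:
{"api": "drive_tool", "payload": {"moves": [{"x": -103, "y": -58, "z": 0, "rx": 0, "ry": 0, "rz": 0.26, "fingers": -0.2}, {"x": -204, "y": -117, "z": 0, "rx": 0, "ry": 0, "rz": 0.51, "fingers": -0.2}, {"x": -306, "y": -175, "z": 0, "rx": 0, "ry": 0, "rz": 0.76, "fingers": -0.2}, {"x": -408, "y": -233, "z": 0, "rx": 0, "ry": 0, "rz": 1.02, "fingers": -0.2}, {"x": -408, "y": -233, "z": 0, "rx": 0, "ry": 0, "rz": 1.02, "fingers": -0.2}, {"x": -408, "y": -233, "z": 0, "rx": 0, "ry": 0, "rz": 1.02, "fingers": -0.2}, {"x": -408, "y": -233, "z": 0, "rx": 0, "ry": 0, "rz": 1.02, "fingers": -0.2}, {"x": -408, "y": -233, "z": 0, "rx": 0, "ry": 0, "rz": 1.02, "fingers": -0.2}, {"x": -532, "y": -511, "z": 0, "rx": 0, "ry": 0, "rz": 1.58, "fingers": -0.2}, {"x": -532, "y": -511, "z": 0, "rx": 0, "ry": 0, "rz": 1.58, "fingers": -0.2}, {"x": -532, "y": -511, "z": 0, "rx": 0, "ry": 0, "rz": 1.58, "fingers": -0.2}, {"x": -532, "y": -511, "z": 0, "rx": 0, "ry": 0, "rz": 1.58, "fingers": -0.2}, {"x": -532, "y": -511, "z": 0, "rx": 0, "ry": 0, "rz": 1.58, "fingers": -0.2}, {"x": -609, "y": -871, "z": 71, "rx": 0, "ry": 0, "rz": 2.047, "fingers": -0.2}, {"x": -609, "y": -871, "z": 71, "rx": 0, "ry": 0, "rz": 2.047, "fingers": -0.2}, {"x": -609, "y": -871, "z": 71, "rx": 0, "ry": 0, "rz": 2.047, "fingers": -0.2}, {"x": -609, "y": -871, "z": 71, "rx": 0, "ry": 0, "rz": 2.047, "fingers": -0.2}, {"x": -609, "y": -871, "z": 71, "rx": 0, "ry": 0, "rz": 2.047, "fingers": -0.2}, {"x": -609, "y": -871, "z": 71, "rx": 0, "ry": 0, "rz": 2.047, "fingers": -0.2}, {"x": -609, "y": -871, "z": 71, "rx": 0, "ry": 0, "rz": 2.047, "fingers": -0.2}]}}

```text
time_s: 2.6
tool_pos: [0.5291, -0.3739, 0.1578]
tool_rot: [-179.9, 0.3, 47.5]
force: [0.1, -0.5, 0.3]
grip_width: 0.052
grasp_force: 0.0
```

```bash
python3 - <<'E'
from fit import *
p,s=np.load('p.npy'); g=P(s,np.array([0,-62,45])/1000)
go([(g[0],g[1],.16,48.1),(g[0],g[1],.034,48.1)])
E
```

```text
now 2.6 [ 0.5291 -0.3739  0.1578] [-179.92    0.33   47.53] [ 0.06 -0.49  0.31] 0.05202206229291029
[ 7.  -0.7 -2.3] [-0.0015  0.0058 -0.0099] dist 7.0
[  7.8  -0.6 123.7] [-0.0015  0.0058 -0.0099] dist 124.0
```

Request:
{"api": "drive_tool", "payload": {"moves": [{"x": 0, "y": 0, "z": 60, "rx": 0, "ry": 0, "rz": 0, "fingers": -0.2}, {"x": 0, "y": 0, "z": 60, "rx": 0, "ry": 0, "rz": 0, "fingers": -0.2}, {"x": 0, "y": 0, "z": 60, "rx": 0, "ry": 0, "rz": 0, "fingers": -0.2}, {"x": 0, "y": 0, "z": 60, "rx": 0, "ry": 0, "rz": 0, "fingers": -0.2}]}}

```text
time_s: 3.1
tool_pos: [0.5352, -0.3678, 0.1021]
tool_rot: [179.8, -0.1, 48.2]
force: [0.4, -0.4, 0.6]
grip_width: 0.0524
grasp_force: 0.0
```

```bash
python3 - <<'E'
from fit import *
p,s=np.load('p.npy'); g=P(s,np.array([0,-62,45])/1000)
go([(g[0],g[1],.034,48.1)])
E
```

```text
now 3.1 [ 0.5352 -0.3678  0.1021] [ 1.7979e+02 -7.0000e-02  4.8170e+01] [ 0.42 -0.42  0.55] 0.05239480197457078
[-1.7 -1.3 68.1] [ 0.0036 -0.0012  0.0012] dist 68.0
```

Request:
{"api": "drive_tool", "payload": {"moves": [{"x": -1, "y": -1, "z": 30, "rx": 0, "ry": 0, "rz": 0, "fingers": -0.2}, {"x": -1, "y": -1, "z": 52, "rx": 0, "ry": 0, "rz": 0, "fingers": -0.2}, {"x": -1, "y": -1, "z": 67, "rx": 0, "ry": 0, "rz": 0, "fingers": -0.2}, {"x": -1, "y": -1, "z": 67, "rx": 0, "ry": 0, "rz": 0, "fingers": -0.2}, {"x": -1, "y": -1, "z": 67, "rx": 0, "ry": 0, "rz": 0, "fingers": -0.2}, {"x": -1, "y": -1, "z": 67, "rx": 0, "ry": 0, "rz": 0, "fingers": 1}, {"x": -1, "y": -1, "z": 67, "rx": 0, "ry": 0, "rz": 0, "fingers": 1}, {"x": -1, "y": -1, "z": 67, "rx": 0, "ry": 0, "rz": 0, "fingers": 1}, {"x": -1, "y": -1, "z": 67, "rx": 0, "ry": 0, "rz": 0, "fingers": 1}, {"x": -1, "y": -1, "z": 67, "rx": 0, "ry": 0, "rz": 0, "fingers": 1}, {"x": -1, "y": -1, "z": 67, "rx": 0, "ry": 0, "rz": 0, "fingers": 1}], "force": 30}}

```text
time_s: 4.47
tool_pos: [0.5327, -0.3678, 0.0331]
tool_rot: [179.9, -0.0, 48.1]
force: [-0.4, -0.7, 4.2]
grip_width: 0.0337
grasp_force: 30.0
```

```bash
python3 - <<'E'
from fit import *
p,s=np.load('p.npy'); a=np.degrees(p[2])
jy=lambda x,y,z:(*P(p,np.array([x,y,z])/1000),a+90)
print(a); go([jy(19,-62-130,130),jy(19,-62-110,44)])
E
```

```text
-9.066533664980637
now 4.475 [ 0.5327 -0.3678  0.0331] [ 1.7993e+02 -2.0000e-02  4.8120e+01] [-0.43 -0.68  4.18] 0.03365922649554138
[164.5 -61.3 -97. ] [ 1.300e-03  1.000e-04 -5.728e-01] dist 201.0
[181.3 -72.3 -11. ] [ 1.300e-03  1.000e-04 -5.728e-01] dist 195.0
```

Request:
{"api": "drive_tool", "payload": {"moves": [{"x": 0, "y": 0, "z": -40, "rx": 0, "ry": 0, "rz": 0, "fingers": 1}, {"x": 0, "y": 0, "z": -97, "rx": 0, "ry": 0, "rz": 0, "fingers": 1}, {"x": 30, "y": -12, "z": -97, "rx": 0, "ry": 0, "rz": -0.12, "fingers": 1}, {"x": 65, "y": -24, "z": -97, "rx": 0, "ry": 0, "rz": -0.24, "fingers": 1}, {"x": 100, "y": -37, "z": -97, "rx": 0, "ry": 0, "rz": -0.36, "fingers": 1}, {"x": 135, "y": -50, "z": -97, "rx": 0, "ry": 0, "rz": -0.48, "fingers": 1}, {"x": 164, "y": -61, "z": -97, "rx": 0, "ry": 0, "rz": -0.573, "fingers": 1}, {"x": 164, "y": -61, "z": -97, "rx": 0, "ry": 0, "rz": -0.573, "fingers": 1}, {"x": 164, "y": -61, "z": -97, "rx": 0, "ry": 0, "rz": -0.573, "fingers": 1}, {"x": 164, "y": -61, "z": -97, "rx": 0, "ry": 0, "rz": -0.573, "fingers": 1}, {"x": 164, "y": -61, "z": -97, "rx": 0, "ry": 0, "rz": -0.573, "fingers": 1}, {"x": 164, "y": -61, "z": -97, "rx": 0, "ry": 0, "rz": -0.573, "fingers": 1}]}}

```text
time_s: 5.98
tool_pos: [0.5961, -0.2052, 0.1296]
tool_rot: [-180.0, 0.0, 80.9]
force: [-0.2, 0.6, -1.3]
grip_width: 0.0336
grasp_force: 30.0
```

```bash
python3 - <<'E'
from fit import *
p,s=np.load('p.npy'); a=np.degrees(p[2])
jy=lambda x,y,z:(*P(p,np.array([x,y,z])/1000),a+90)
go([jy(19,-62-110,130),jy(19,-62-110,44)])
c=snap('side','side1'); save(c,'side1.png',(220,120,460,300),3)
E
```

```text
now 5.975 [ 0.5961 -0.2052  0.1296] [-1.800e+02  1.000e-02  8.089e+01] [-0.24  0.58 -1.33] 0.033568743420183136
[21.   0.5 -0.4] [-0.      0.0001 -0.0008] dist 21.0
[21.   0.5 85.6] [-0.      0.0001 -0.0008] dist 88.0
```

View pics/side1.png

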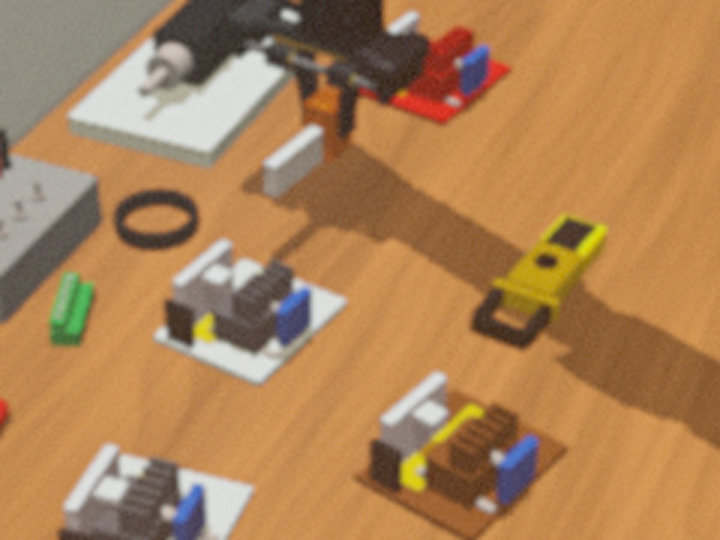

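The spacer is held upright, its blade tip at about (285,180) in the crop, parallel to the gap. I'll lower it in front of the gap and check the alignment from above.

Request:
{"api": "drive_tool", "payload": {"moves": [{"x": 21, "y": 0, "z": 30, "rx": 0, "ry": 0, "rz": 0, "fingers": 1}, {"x": 21, "y": 0, "z": 60, "rx": 0, "ry": 0, "rz": 0, "fingers": 1}, {"x": 21, "y": 0, "z": 86, "rx": 0, "ry": 0, "rz": 0, "fingers": 1}, {"x": 21, "y": 0, "z": 86, "rx": 0, "ry": 0, "rz": 0, "fingers": 1}, {"x": 21, "y": 0, "z": 86, "rx": 0, "ry": 0, "rz": 0, "fingers": 1}, {"x": 21, "y": 0, "z": 86, "rx": 0, "ry": 0, "rz": 0, "fingers": 1}]}}

```text
time_s: 6.78
tool_pos: [0.6004, -0.1842, 0.0449]
tool_rot: [179.9, -0.0, 80.9]
force: [0.5, 0.2, -1.3]
grip_width: 0.0339
grasp_force: 30.0
```

```bash
python3 - <<'E'
from fit import *
p,s=np.load('p.npy'); a=np.degrees(p[2])
jy=lambda x,y,z:(*P(p,np.array([x,y,z])/1000),a+90)
go([jy(19,-62-110,44),jy(19,-62,44)])
c=snap('top','top2'); sc=8; u0,v0=315,185; w,h=95,70
im=cv2.resize(c['image'][v0:v0+h,u0:u0+w,::-1],None,fx=sc,fy=sc,interpolation=cv2.INTER_CUBIC)
def L(pts,col):
    q=[tuple(int(v) for v in (proj(c,P(p,np.array(X)/1000))-[u0,v0]+.5)*sc) for X in pts]
    cv2.polylines(im,[np.array(q)],True,col,1)
L([(12,-70,46),(26,-70,46),(26,-150,46),(12,-150,46)],(0,0,255))
L([(30,40,68),(30,-40,68),(42,-40,68),(42,40,68)],(255,0,255))
L([(0,34,46),(0,-34,46)],(255,255,0))
cv2.imwrite('pics/top2.png',im)
E
```

```text
now 6.775 [ 0.6004 -0.1842  0.0449] [ 1.7988e+02 -1.0000e-02  8.0940e+01] [ 0.46  0.19 -1.25] 0.03387696748200197
[-0.5 -0.4  0.9] [ 0.002  -0.0001  0.0002] dist 1.0
[109.5  -0.4   0.9] [ 0.002  -0.0001  0.0002] dist 110.0
```

View pics/top2.png

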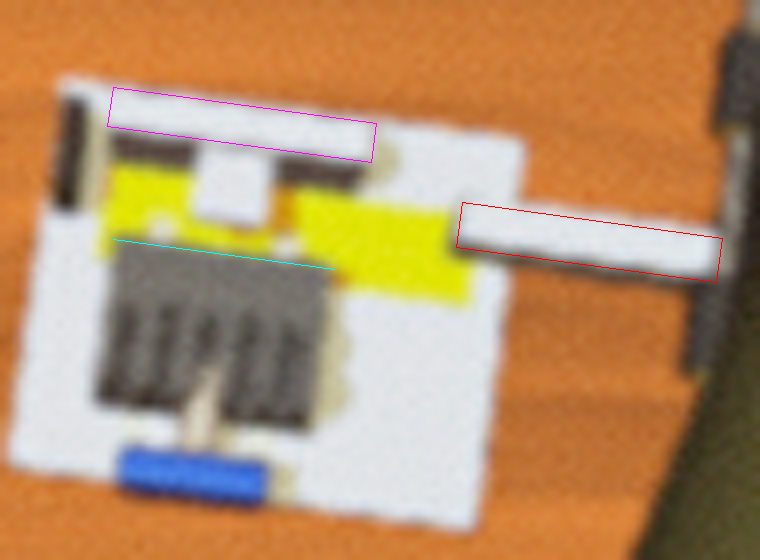

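The blade sits inside the predicted outline, tip at about (460,225), and lines up with the gap. Sliding it in.

Request:
{"api": "drive_tool", "payload": {"moves": [{"x": 20, "y": 0, "z": 1, "rx": 0, "ry": 0, "rz": 0, "fingers": 1}, {"x": 40, "y": 0, "z": 1, "rx": 0, "ry": 0, "rz": 0, "fingers": 1}, {"x": 55, "y": 0, "z": 1, "rx": 0, "ry": 0, "rz": 0, "fingers": 1}, {"x": 70, "y": 0, "z": 1, "rx": 0, "ry": 0, "rz": 0, "fingers": 1}, {"x": 85, "y": 0, "z": 1, "rx": 0, "ry": 0, "rz": 0, "fingers": 1}, {"x": 97, "y": 0, "z": 1, "rx": 0, "ry": 0, "rz": 0, "fingers": 1}, {"x": 104, "y": 0, "z": 1, "rx": 0, "ry": 0, "rz": 0, "fingers": 1}, {"x": 104, "y": 0, "z": 1, "rx": 0, "ry": 0, "rz": 0, "fingers": 1}, {"x": 104, "y": 0, "z": 1, "rx": 0, "ry": 0, "rz": 0, "fingers": 1}]}}

```text
time_s: 7.95
tool_pos: [0.6159, -0.082, 0.0426]
tool_rot: [180.0, 0.0, 80.9]
force: [0.3, -0.4, -1.2]
grip_width: 0.0336
grasp_force: 30.0
```

```bash
python3 - <<'E'
from fit import *
p,s=np.load('p.npy'); a=np.degrees(p[2])
go([(*P(p,np.array([19,-62,42])/1000),a+90)])
E
```

```text
now 7.95 [ 0.6159 -0.082   0.0426] [1.7999e+02 3.0000e-02 8.0890e+01] [ 0.28 -0.37 -1.19] 0.03363485051892595
[6.2 0.4 0.6] [ 0.0001  0.0005 -0.0007] dist 6.0
```

No contact yet, with 6 mm to go. I'll creep forward until the shoulders touch.

Request:
{"api": "drive_tool", "payload": {"moves": [{"x": 2, "y": 0, "z": 0, "rx": 0, "ry": 0, "rz": 0, "fingers": 1}, {"x": 4, "y": 0, "z": 0, "rx": 0, "ry": 0, "rz": 0, "fingers": 1}, {"x": 5, "y": 0, "z": 0, "rx": 0, "ry": 0, "rz": 0, "fingers": 1}, {"x": 6, "y": 0, "z": 0, "rx": 0, "ry": 0, "rz": 0, "fingers": 1}, {"x": 6, "y": 0, "z": 0, "rx": 0, "ry": 0, "rz": 0, "fingers": 1}, {"x": 6, "y": 0, "z": 0, "rx": 0, "ry": 0, "rz": 0, "fingers": 1}]}}

```text
time_s: 8.7
tool_pos: [0.6169, -0.0757, 0.0426]
tool_rot: [180.0, 0.0, 80.9]
force: [0.1, -2.4, -0.6]
grip_width: 0.0338
grasp_force: 30.0
```

Request:
{"api": "drive_tool", "payload": {"moves": [{"x": 1, "y": 0, "z": 0, "rx": 0, "ry": 0, "rz": 0, "fingers": 1}, {"x": 2, "y": 0, "z": 0, "rx": 0, "ry": 0, "rz": 0, "fingers": 1}, {"x": 2, "y": 0, "z": 0, "rx": 0, "ry": 0, "rz": 0, "fingers": 1}, {"x": 2, "y": 0, "z": 0, "rx": 0, "ry": 0, "rz": 0, "fingers": 1}]}}

```text
time_s: 9.2
tool_pos: [0.6169, -0.0755, 0.0427]
tool_rot: [180.0, 0.1, 80.9]
force: [-0.8, -3.9, -0.3]
grip_width: 0.0336
grasp_force: 30.0
```

The shoulders are in contact: the force rose and the tool stopped at the expected position. Now I'll lower the spacer to the floor and release it.

Request:
{"api": "drive_tool", "payload": {"moves": [{"x": 1, "y": 0, "z": 1, "rx": 0, "ry": 0, "rz": 0, "fingers": 1}, {"x": 1, "y": 0, "z": 2, "rx": 0, "ry": 0, "rz": 0, "fingers": 1}, {"x": 1, "y": 0, "z": 2, "rx": 0, "ry": 0, "rz": 0, "fingers": 1}, {"x": 1, "y": 0, "z": 2, "rx": 0, "ry": 0, "rz": 0, "fingers": 1}]}}

```text
time_s: 9.7
tool_pos: [0.6172, -0.0754, 0.0412]
tool_rot: [180.0, 0.2, 80.8]
force: [-1.2, -6.7, 1.4]
grip_width: 0.0334
grasp_force: 30.0
```

Request:
{"api": "drive_tool", "payload": {"moves": [{"x": 0, "y": 0, "z": 0.5, "rx": 0, "ry": 0, "rz": 0, "fingers": -0.3}, {"x": 0, "y": 0, "z": 0, "rx": 0, "ry": 0, "rz": 0, "fingers": -0.3}, {"x": 0, "y": 0, "z": 0, "rx": 0, "ry": 0, "rz": 0, "fingers": -0.3}, {"x": 0, "y": 0, "z": 0, "rx": 0, "ry": 0, "rz": 0, "fingers": -0.3}, {"x": 0, "y": 0, "z": -20, "rx": 0, "ry": 0, "rz": 0, "fingers": -0.3}, {"x": 0, "y": 0, "z": -60, "rx": 0, "ry": 0, "rz": 0, "fingers": -0.3}, {"x": 0, "y": 0, "z": -100, "rx": 0, "ry": 0, "rz": 0, "fingers": -0.3}, {"x": 0, "y": 0, "z": -100, "rx": 0, "ry": 0, "rz": 0, "fingers": -0.3}, {"x": -60, "y": 0, "z": -100, "rx": 0, "ry": 0, "rz": 0, "fingers": -0.3}, {"x": -120, "y": 0, "z": -100, "rx": 0, "ry": 0, "rz": 0, "fingers": -0.3}, {"x": -120, "y": 0, "z": -100, "rx": 0, "ry": 0, "rz": 0, "fingers": -0.3}, {"x": -120, "y": 0, "z": -100, "rx": 0, "ry": 0, "rz": 0, "fingers": -0.3}]}}

```text
time_s: 11.2
tool_pos: [0.5984, -0.1904, 0.1405]
tool_rot: [-180.0, -0.1, 80.9]
force: [0.8, 0.7, 0.4]
grip_width: 0.0568
grasp_force: 0.0
```

```bash
python3 - <<'E'
from fit import *
p,s=np.load('p.npy'); a=np.degrees(p[2])
J=lambda x,y,z:(*P(p,np.array([x,y,z])/1000),a+90)
go([J(-110,-100,140),J(-110,0,140),J(-110,0,42),J(-93,0,42)])
c=snap('top','top3'); d=snap('side','side3')
A=cv2.resize(c['image'][185:255,315:410,::-1],(475,350),interpolation=cv2.INTER_CUBIC)
u,v=proj(d,[*p[:2],.03]).astype(int); B=cv2.resize(d['image'][v-35:v+35,u-32:u+33,::-1],(325,350),interpolation=cv2.INTER_CUBIC)
cv2.imwrite('pics/r3.png',np.hstack([A,B]))
E
```

```text
now 11.2 [ 0.5984 -0.1904  0.1405] [-1.7999e+02 -6.0000e-02  8.0910e+01] [0.8  0.73 0.36] 0.05681424458575309
[  77.9 -128.5    0.6] [-0.0003 -0.001  -0.0005] dist 150.0
[ 177.9 -128.5    0.7] [-0.0003 -0.001  -0.0005] dist 220.0
[ 177.8 -128.5   98.7] [-0.0003 -0.001  -0.0005] dist 241.0
[ 177.8 -111.5   98.7] [-0.0003 -0.001  -0.0005] dist 232.0
```

View pics/r3.png

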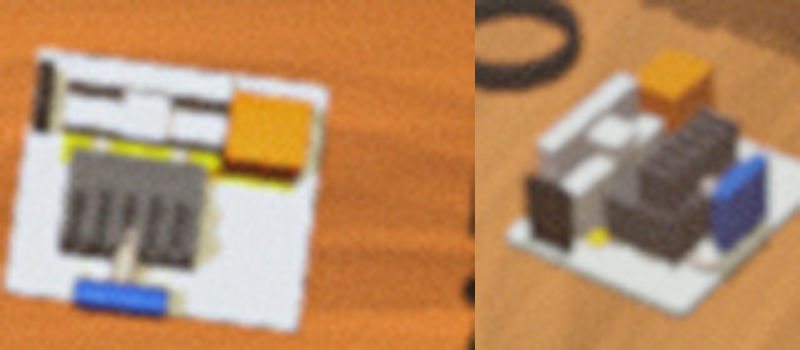

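The spacer is fully home: the shoulders of the orange grip meet the backplate's end, and the blade runs under the bridge to the post. Now to the pad with closed fingers.

Request:
{"api": "drive_tool", "payload": {"moves": [{"x": 20, "y": -50, "z": 0, "rx": 0, "ry": 0, "rz": 0, "fingers": 1}, {"x": 50, "y": -100, "z": 0, "rx": 0, "ry": 0, "rz": 0, "fingers": 1}, {"x": 90, "y": -133, "z": 0, "rx": 0, "ry": 0, "rz": 0, "fingers": 1}, {"x": 140, "y": -133, "z": 0, "rx": 0, "ry": 0, "rz": 0, "fingers": 1}, {"x": 178, "y": -133, "z": 0, "rx": 0, "ry": 0, "rz": 0, "fingers": 1}, {"x": 178, "y": -133, "z": 0, "rx": 0, "ry": 0, "rz": 0, "fingers": 1}, {"x": 178, "y": -133, "z": 0, "rx": 0, "ry": 0, "rz": 0, "fingers": 1}, {"x": 178, "y": -133, "z": 40, "rx": 0, "ry": 0, "rz": 0, "fingers": 1}, {"x": 178, "y": -133, "z": 75, "rx": 0, "ry": 0, "rz": 0, "fingers": 1}, {"x": 178, "y": -133, "z": 99, "rx": 0, "ry": 0, "rz": 0, "fingers": 1}, {"x": 178, "y": -133, "z": 99, "rx": 0, "ry": 0, "rz": 0, "fingers": 1}, {"x": 178, "y": -133, "z": 99, "rx": 0, "ry": 0, "rz": 0, "fingers": 1}, {"x": 178, "y": -133, "z": 99, "rx": 0, "ry": 0, "rz": 0, "fingers": 1}], "force": 50}}

```text
time_s: 12.92
tool_pos: [0.4963, 0.0058, 0.0429]
tool_rot: [179.9, -0.1, 80.9]
force: [1.8, 0.1, -0.0]
grip_width: 0.0003
grasp_force: 0.0
```

```bash
python3 - <<'E'
from fit import *
p,s=np.load('p.npy'); a=np.degrees(p[2])
J=lambda x,y,z:(*P(p,np.array([x,y,z])/1000),a+90)
go([J(-93,0,42),J(-77,0,42),J(-68,0,42)])
E
```

```text
now 12.925 [0.4963 0.0058 0.0429] [ 1.7987e+02 -6.0000e-02  8.0930e+01] [ 1.79  0.1  -0.02] 0.00033094001887931564
[ 0.3 20.3  0.9] [ 0.0023 -0.001  -0.0001] dist 20.0
[ 0.3 36.3  1. ] [ 0.0023 -0.001  -0.0001] dist 36.0
[ 0.3 45.3  1. ] [ 0.0023 -0.001  -0.0001] dist 45.0
```

Request:
{"api": "drive_tool", "payload": {"moves": [{"x": 0, "y": 10, "z": 0, "rx": 0, "ry": 0, "rz": 0, "fingers": 1}, {"x": 0, "y": 16, "z": 0, "rx": 0, "ry": 0, "rz": 0, "fingers": 1}, {"x": 0, "y": 19, "z": 0, "rx": 0, "ry": 0, "rz": 0, "fingers": 1}, {"x": 0, "y": 22, "z": 0, "rx": 0, "ry": 0, "rz": 0, "fingers": 1}, {"x": 0, "y": 24, "z": 0, "rx": 0, "ry": 0, "rz": 0, "fingers": 1}, {"x": 0, "y": 26, "z": 0, "rx": 0, "ry": 0, "rz": 0, "fingers": 1}, {"x": 0, "y": 28, "z": 0, "rx": 0, "ry": 0, "rz": 0, "fingers": 1}, {"x": 0, "y": 30, "z": 0, "rx": 0, "ry": 0, "rz": 0, "fingers": 1}, {"x": 0, "y": 32, "z": 0, "rx": 0, "ry": 0, "rz": 0, "fingers": 1}, {"x": 0, "y": 34, "z": 0, "rx": 0, "ry": 0, "rz": 0, "fingers": 1}, {"x": 0, "y": 34, "z": 0, "rx": 0, "ry": 0, "rz": 0, "fingers": 1}, {"x": 0, "y": 34, "z": 0, "rx": 0, "ry": 0, "rz": 0, "fingers": 1}]}}

```text
time_s: 14.42
tool_pos: [0.5291, 0.0006, 0.0416]
tool_rot: [180.0, -0.0, 80.9]
force: [-0.3, 0.0, 0.1]
grip_width: 0.0006
grasp_force: 0.1
```

Request:
{"api": "drive_tool", "payload": {"moves": [{"x": 0, "y": 2, "z": 0, "rx": 0, "ry": 0, "rz": 0, "fingers": 1}, {"x": 0, "y": 4, "z": 0, "rx": 0, "ry": 0, "rz": 0, "fingers": 1}, {"x": 0, "y": 6, "z": 0, "rx": 0, "ry": 0, "rz": 0, "fingers": 1}, {"x": 0, "y": 6, "z": 0, "rx": 0, "ry": 0, "rz": 0, "fingers": 1}, {"x": 0, "y": 6, "z": 0, "rx": 0, "ry": 0, "rz": 0, "fingers": 1}]}}

```text
time_s: 15.05
tool_pos: [0.5346, -0.0003, 0.0416]
tool_rot: [-180.0, -0.0, 81.0]
force: [-1.9, 0.8, 1.6]
grip_width: 0.0005
grasp_force: 1.3
```

Request:
{"api": "drive_tool", "payload": {"moves": [{"x": 0, "y": 2, "z": 0, "rx": 0, "ry": 0, "rz": 0, "fingers": 1}, {"x": 0, "y": 4, "z": 0, "rx": 0, "ry": 0, "rz": 0, "fingers": 1}, {"x": 0, "y": 4, "z": 0, "rx": 0, "ry": 0, "rz": 0, "fingers": 1}, {"x": 0, "y": 4, "z": 0, "rx": 0, "ry": 0, "rz": 0, "fingers": 1}]}}

```text
time_s: 15.55
tool_pos: [0.5383, -0.0009, 0.0415]
tool_rot: [-180.0, -0.0, 80.9]
force: [-4.6, 0.6, 3.1]
grip_width: 0.0005
grasp_force: 2.8
```

```bash
python3 - <<'E'
from fit import *
p,s=np.load('p.npy'); a=np.degrees(p[2])
go([(*P(p,np.array([-70,0,42])/1000),a+90)])
E
```

```text
now 15.55 [ 0.5383 -0.0009  0.0415] [-1.7996e+02 -1.0000e-02  8.0950e+01] [-4.58  0.59  3.12] 0.0005135509254194974
[ 0.3  0.8 -0.5] [-0.0007 -0.0001  0.0002] dist 1.0
```

The force is following the spring at about 4 mm in. Pushing 6 mm more.

Request:
{"api": "drive_tool", "payload": {"moves": [{"x": 0, "y": 2, "z": 0, "rx": 0, "ry": 0, "rz": 0, "fingers": 1}, {"x": 0, "y": 4, "z": 0, "rx": 0, "ry": 0, "rz": 0, "fingers": 1}, {"x": 0, "y": 6, "z": 0, "rx": 0, "ry": 0, "rz": 0, "fingers": 1}, {"x": 0, "y": 6, "z": 0, "rx": 0, "ry": 0, "rz": 0, "fingers": 1}, {"x": 0, "y": 6, "z": 0, "rx": 0, "ry": 0, "rz": 0, "fingers": 1}, {"x": 0, "y": 6, "z": 0, "rx": 0, "ry": 0, "rz": 0, "fingers": 1}]}}

```text
time_s: 16.3
tool_pos: [0.543, -0.0016, 0.0414]
tool_rot: [-179.8, -0.0, 81.0]
force: [-8.4, 1.4, 6.7]
grip_width: 0.0004
grasp_force: 5.0
```

```bash
python3 - <<'E'
from fit import *
p,s=np.load('p.npy')
c=snap('top','top4'); d=snap('side','side4')
A=cv2.resize(c['image'][185:255,315:410,::-1],(475,350),interpolation=cv2.INTER_CUBIC)
u,v=proj(d,[*p[:2],.03]).astype(int); B=cv2.resize(d['image'][v-35:v+35,u-32:u+33,::-1],(325,350),interpolation=cv2.INTER_CUBIC)
cv2.imwrite('pics/r4.png',np.hstack([A,B])); go([])
E
```

```text
now 16.4 [ 0.543  -0.0016  0.0414] [-1.7981e+02 -1.0000e-02  8.0960e+01] [-8.98  1.04  7.51] 0.0007723221998563118
```

View pics/r4.png

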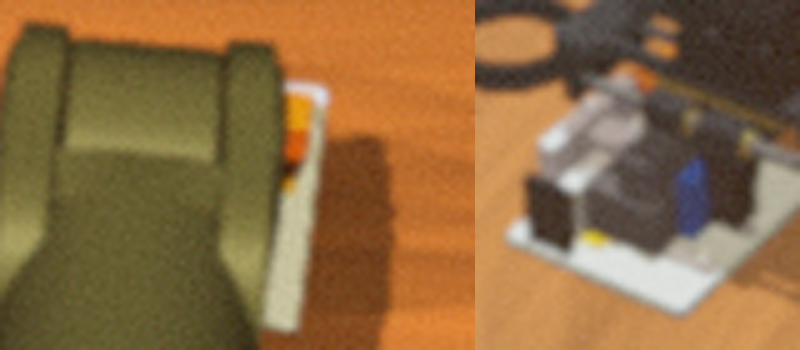

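The blue pad is pushed in by the finger and the heatsink has closed up; in the side crop the blade is at about (585,170). I'll use the last picture to check the flush fit against the model.

```bash
python3 - <<'E'
from fit import *
p,s=np.load('p.npy'); d=load('side4'); sc=11
u,v=proj(d,P(p,[.01,.02,.04])).astype(int); u0,v0=u-26,v-26
im=cv2.resize(d['image'][v0:v0+50,u0:u0+52,::-1],None,fx=sc,fy=sc,interpolation=cv2.INTER_CUBIC)
raw=im.copy()[:, :]
def L(pts,col):
    q=[tuple(int(v) for v in (proj(d,P(p,np.array(X)/1000))-[u0,v0]+.5)*sc) for X in pts]; cv2.polylines(im,[np.array(q)],False,col,1)
L([(30,40,8),(30,40,44),(16,40,44),(16,40,8)],(0,0,255)); L([(30,40,44),(30,11,44)],(0,0,255)); L([(16,40,44),(16,11,44)],(0,0,255))
L([(16,34,46),(16,-34,46)],(255,255,0)); L([(16,34,8),(16,34,46),(-8,34,46)],(255,255,0))
for k in (0,6,12): L([(-62+k,23,24),(-62+k,23,68)],(0,255,0))
L([(30,40,68),(30,-40,68)],(255,0,255))
cv2.imwrite('pics/fin.png',im); print(im.shape)
E
```

```text
(550, 572, 3)
```

View pics/fin.png

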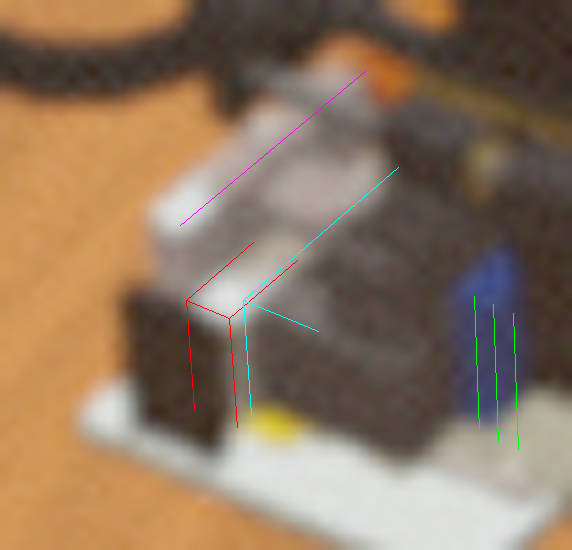

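The blade sits against the backplate, with its end at about (225,295), and the heatsink closed on it. The pad's inner edge at about u = 460 and the force of about 9 N both mean it is pushed in about 9 mm. Handing in.

```bash
python3 -c "
from cell import workorder; print(workorder.sign_off())"
```

```text
the job is handed in; nothing more can be done
None
```

The spacer is fully in jig_wide and clamped flush against the backplate as far as the pictures show; I handed the job in at about 16 s with the blue pad still held pushed in, by estimate about 9 of its 12 mm.

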